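# Switch on the hob plate under the casserole

### The job

Switch on the hob plate that the lidded casserole stands on: squeeze the two release tabs of that plate's knob together, turn the knob clockwise as far as it goes, then let go. Leave the other knob off and the casserole where it stands.

Things in the scene. Friction and masses are not known exactly. Their poses are not given: they have to be found in the camera images.
- hob: Steel two-plate table hob, 310 mm deep (x) by 400 wide (y), fixed. Origin: centre of its underside; x to the back, y to the left. Steel top at z = 64 mm. Plates 152 mm across, tops at z = 72, centred at x +55, y +100 (left) or -100 (right). Each plate's knob (black bar, a grey release tab on either side) stands straight in front of it, its vertical axis at x -105, same y.
- casserole: Lidded steel casserole, 146 mm across and 96 mm high, with two small loop ears, standing loose on the left or the right plate (the other plate carries a shallow open pan without a lid). Origin: centre of its underside, z up. About 0.9 kg.
- grip_left (a point): Left plate's knob: point on its axis, 35 mm above the steel top; turns with it. Grey tabs, 28 mm wide, 30 tall (20 mm below to 10 above this point), face outward along its y and -y: outer faces 56 mm apart at rest, 34 fully squeezed. Springs: 2 N at first, 7 N fully in. BOTH must go in over 4 mm or the knob stays blocked at off. Fingertips at most 22 mm below this point.
- grip_right (a point): Right plate's knob: point on its axis, 35 mm above the steel top; turns with it. Grey tabs, 28 mm wide, 30 tall (20 mm below to 10 above this point), face outward along its y and -y: outer faces 56 mm apart at rest, 34 fully squeezed. Springs: 2 N at first, 7 N fully in. BOTH must go in over 4 mm or the knob stays blocked at off. Fingertips at most 22 mm below this point.
- knob_left (a joint): Turn of the left knob: 0 = off, latched; grows clockwise seen from above; end stop (fully on) at 1.31 rad = 75 degrees. Friction about 0.06 N m; it stays where it is left. The latch acts only near off; past 40 degrees the tabs can be let go. At off the tabs lie towards the hob's left and right and the white index line points to the hob's back.
- knob_right (a joint): Turn of the right knob: 0 = off, latched; grows clockwise seen from above; end stop (fully on) at 1.31 rad = 75 degrees. Friction about 0.06 N m; it stays where it is left. The latch acts only near off; past 40 degrees the tabs can be let go. At off the tabs lie towards the hob's left and right and the white index line points to the hob's back.

How it is judged:
By the outcome, as a careful person would: the job done as asked, in the order asked, and still so for the second after the job is handed in, with the robot touching nothing.
It also fails if it takes over 29 s, if anything falls off the work surface, if the arm or the gripper's body presses on something with over 40 N, if the wrist force passes 120 N, or if a joint passes its speed limit or range.

### The arm

A 6-joint arm with a two-finger parallel gripper is mounted at the origin on a cart in front of the work surface, level with it; the furniture and walls round the work are solid. World frame = base frame: x ahead of the robot, y to its left, z up, the work surface at z = 0. Lengths are in m, angles in rad, forces in N, time in s.
With the tool pointing down it reaches from about 0.325 to 0.9 m from the base axis. Payload 6.1 kg.
Tool frame: the origin (TCP) lies on the centre line of the jaws, within the pads' length; the fingertips stand 11 mm ahead of it and the grasp point (between the pads) lies 8 mm behind it; z points along the fingers, y is the line along which they close (so a half turn about z gives the same grasp; the last joint's range is limited). The gripper opens to 85 mm and grips with 20 to 120 N. Pads are 22 mm wide; open, the fingers measure 114 mm over their backs; the gripper's body (76 mm by 85 mm) begins 54 mm behind the grasp point. The pads swing forward as they close: fully open they stand 13 mm farther back than shut.
Start: joints at [-1.437, 0.22, 1.526, -0, 1.395, -0.126], TCP at [0.161, -0.604, 0.242] pointing down, gripper open.
Joint ranges: [-2.98, 2.98], [-0.91, 2.08], [0.09, 2.57], [-1.24, 4.39], [0.2, 2.65], [-2.68, 2.68]. Speed limits (rad/s): [2.57, 2.57, 3.01, 3.14, 3.14, 3.14].

### API

Orientations are given as a 3x3 rotation matrix whose columns are the frame's x, y, z axes.
In Python, from plant import get_state, grab_frame, get_calibration, job_done gives the robot as it stands.
- The arm moves only by the tool step_arm, never from a script. Its argument "commands" is a list of rows, each an object with "travel": the shift along the tool's x, y, z in mm, a list of three; "angular": the turn, a rotation vector about the tool's x, y, z in degrees, a list of three; "claw": the opening, from 0 (shut) to 1 (fully open). A call has 1 to 10 rows; each row shifts and turns the commanded pose from where the row before left it, along the tool's axes as they then stand; what a row does not reach is not made up. A row lasts 1/12 s, in which the tool goes at most 41.7 mm and 7.16 degrees, less where a joint would pass 70% of its speed; a pose out of reach is approached as far as the arm can. A call is refused whole if a number of a shift passes 41.7 or a number of a turn 7.16, either way. A call with a gripper value outside its range is refused whole. The fingers move at their own pace and stop on an object; "force" is the grip in N (left out, the last holds). Time passes only in rows, so rows that do not move let the fingers close. It gives the time, the measured TCP pose, the force, the opening and the grip force at its end, in the units of the state.
- get_state(): the state, without advancing time (a new reading comes with each control period).
- grab_frame(name): name is "scene" or "top"; returns the picture (480x640x3 uint8, red, green, blue); there is no depth.
- get_calibration(name): a dict with "fx", "fy", "cx", "cy" (pixels), "rvec" (rotation vector, rad) and "tvec" (3), from world to camera coordinates, as OpenCV has them. Camera axes: x right, y down, z forward; pixel columns grow to the right and rows downward; lengths in m; the calibration is good to about 2 mm. A picture is of the moment at which its call begins. get_calibration takes no time and is no camera call.
- job_done(): hands the job in; it is judged then, once.
The state is a dict: "t": time; "qpos": joint angles; "joint_vel": joint speeds; "effort": joint torques, N m; "eef_pos": TCP position; "tcp_rot": TCP orientation; "force": force on the tool from outside, world axes, zero at the start; "moment": the same for the moment, N m; "grip_width": finger opening in m; "grip_force": force on a finger pad.
Only numpy, scipy, OpenCV 4.12 (cv2) and the standard library are available. Lean on these libraries where they do the work, as an engineer would, in place of code of your own. Each camera call takes 0.05 s, during which the arm holds its last target. There are 200 camera calls.

## Working session

There is one attempt and no reset: what is moved stays moved. The work goes in short steps, Python scripts to look and compute and a tool call to move; the robot and the scene stay as the last step left them, time stands still between calls to the robot, and variables do not carry over. Pictures are saved under pics/ and viewed, at most 10 in all, crops included, and the job is handed in when it is done.

Besides the shell and the picture viewer there is one more tool, called in YAML: its name, and indented under it one key for each argument. step_arm: Moves the arm, as the interface text tells. Its arguments: {"type":"object","properties":{"commands":{"type":"array","items":{"type":"object","properties":{"travel":{"type":"array","items":{"type":"number"}},"angular":{"type":"array","items":{"type":"number"}},"claw":{"type":"number"}}}},"force":{"type":"number"}},"required":["commands"]}

```bash
mkdir -p pics
python3 - <<'E'
from plant import *
import cv2
for n in("scene","top"):
    cv2.imwrite(f"pics/{n}0.png",grab_frame(n)[:,:,::-1]); print(get_calibration(n))
s=get_state();print(s['t'],s['eef_pos'],s['tcp_rot'],s['grip_width'])
E
```

```text
{'fx': 493.71509943195895, 'fy': 493.71509943195895, 'cx': 325.0394080430627, 'cy': 238.17414567177227, 'rvec': array([ 1.05594452, -2.4540989 ,  1.01326153]), 'tvec': array([0.41902978, 0.39300757, 0.61075269])}
{'fx': 456.9384587100364, 'fy': 456.9384587100364, 'cx': 320.08561109715424, 'cy': 237.60942708959442, 'rvec': array([ 2.11472808, -2.13972119,  0.13760039]), 'tvec': array([0.0165744 , 0.60379785, 0.84919636])}
0.1 [ 0.16046324 -0.60349884  0.2413072 ] [[ 9.66451806e-01  2.56847937e-01 -2.11543988e-04]
 [ 2.56847908e-01 -9.66450262e-01  1.74444879e-03]
 [ 2.43611330e-04 -1.74026031e-03 -9.99998456e-01]] 0.08520063573409642
```

View pics/scene0.png

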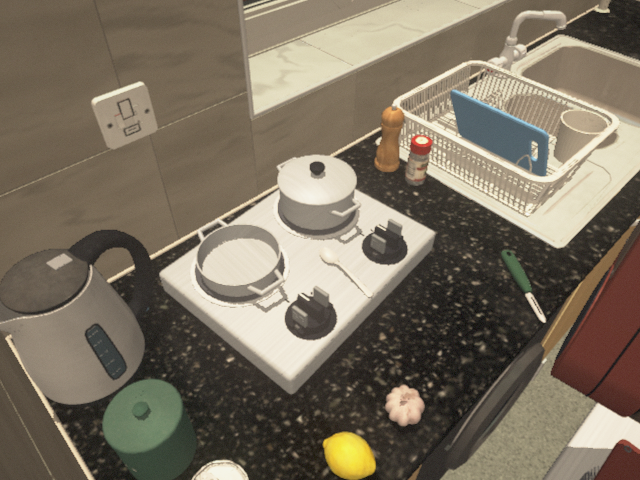

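View pics/top0.png

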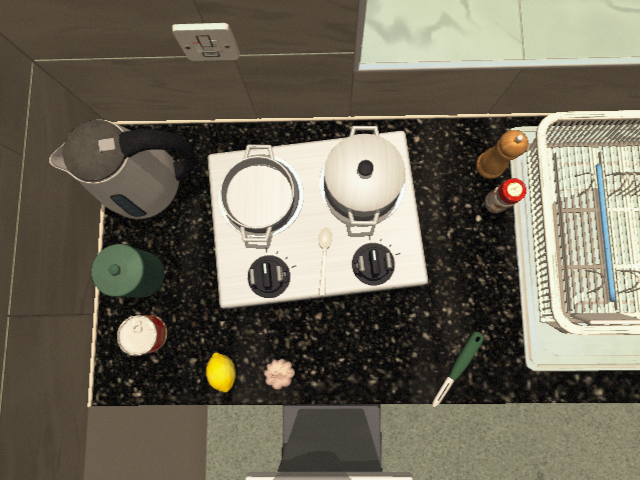

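The lidded casserole is on the right plate (top view 365,170). Its knob is at (373,264) in the top view and (385,243) in the scene view. I'll zoom in and measure.

```bash
cat > h.py <<'E'
import numpy as np,cv2
from plant import *
def ray(n,uv,z):
    c=get_calibration(n);K=np.array([[c['fx'],0,c['cx']],[0,c['fy'],c['cy']],[0,0,1]])
    R=cv2.Rodrigues(c['rvec'])[0];o=-R.T@c['tvec'];d=R.T@np.linalg.inv(K)@np.array([*uv,1.])
    return o+d*(z-o[2])/d[2]
def proj(n,p):
    c=get_calibration(n);K=np.array([[c['fx'],0,c['cx']],[0,c['fy'],c['cy']],[0,0,1]])
    return cv2.projectPoints(np.array(p,float).reshape(-1,3),c['rvec'],c['tvec'],K,None)[0][:,0]
E
python3 - <<'E'
from h import *
t=cv2.imread('pics/top0.png');s=cv2.imread('pics/scene0.png')
C=np.array([ray('top',u,.064)[:2] for u in [(209,155),(404,132),(427,285),(220,306)]])
print(C.round(4))
H=np.array([[.155,.2],[.155,-.2],[-.155,-.2],[-.155,.2]])
m=C.mean(0);U,S,V=np.linalg.svd((C-m).T@H);R=U@V;print('centre',m,'yaw',np.degrees(np.arctan2(R[1,0],R[0,0])))
print('fit err',(H@R.T+m-C).round(4).tolist())
g=np.mgrid
# black dial discs: dark blobs on the hob
for n,im in(('top',t),('scene',s)):
    P=[[*(R@np.array(h)+m),.064] for h in H]
    mask=np.zeros(im.shape[:2],np.uint8);cv2.fillConvexPoly(mask,proj(n,P).astype(int),255);mask=cv2.erode(mask,np.ones((7,7)))
    d=((im.max(2)<70)&(mask>0)).astype(np.uint8);d=cv2.morphologyEx(d,cv2.MORPH_CLOSE,np.ones((9,9)))
    for c in cv2.findContours(d,0,1)[0]:
        if cv2.contourArea(c)>500:
            (x,y),a,b=cv2.fitEllipse(cv2.convexHull(c));print(n,x,y,a,b,ray(n,(x,y),.066))
for y in(.1,-.1):
  p=R@[-.105,y]+m;print('knob',p,proj('top',[*p,.099]),proj('scene',[*p,.099]))
a=cv2.resize(t[220:310,320:430],None,fx=5,fy=5,interpolation=2)
b=cv2.resize(s[200:290,340:450],None,fx=5,fy=5,interpolation=2)
cv2.imwrite('pics/crop.png',cv2.resize(np.vstack([a,b]),None,fx=.65,fy=.65))
E
```

```text
[[ 0.7714  0.2293]
 [ 0.8116 -0.1599]
 [ 0.5082 -0.1914]
 [ 0.4729  0.1998]]
centre [0.64103682 0.01946458] yaw 5.621761862680597
fit err [[0.0043, 0.0044], [0.0033, -0.0045], [-0.0018, -0.0033], [-0.0057, 0.0035]]
top 268.3894348144531 276.6376647949219 (40.502586364746094, 41.573875427246094) 45.95418167114258 [0.52725983 0.10806549 0.066     ]
top 372.8243103027344 264.1925964355469 (40.671226501464844, 41.57864761352539) 104.87007141113281 [ 0.54855985 -0.09065177  0.066     ]
scene 385.3839416503906 245.93206787109375 (33.735679626464844, 42.254512786865234) 107.2308120727539 [ 0.54922608 -0.09436781  0.066     ]
knob [0.52674576 0.10869771] [[265.52022746 275.63607181]] [[310.24590223 304.89601554]]
knob [ 0.54633794 -0.09034034] [[374.23614789 263.63156745]] [[387.0647499 234.8493884]]
```

View pics/crop.png

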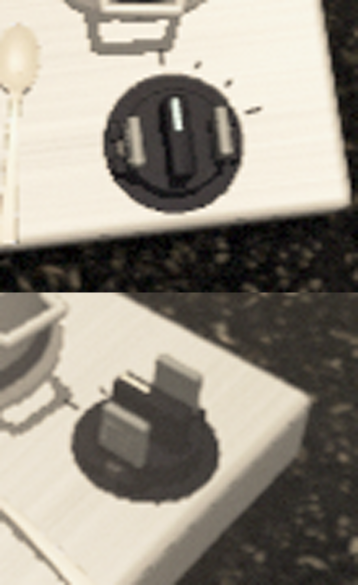

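The crop shows the right knob at off: white line to the back, tabs left and right, nothing close to it. The axis is about (0.5487, -0.0912) and hob yaw about 6.1°. The half-turned grasp keeps joint 6 in range.

step_arm:
  commands:
    - {"travel": [25.3,-19.8,0],"claw": 1}
    - {"travel": [25.3,-19.8,0],"claw": 1}
    - {"travel": [25.3,-19.8,0],"claw": 1}
    - {"travel": [25.3,-19.8,0],"claw": 1}
    - {"travel": [25.3,-19.8,0],"claw": 1}
    - {"travel": [25.3,-19.8,0],"claw": 1}
    - {"travel": [25.3,-19.8,0],"claw": 1}
    - {"travel": [25.3,-19.8,0],"claw": 1}
    - {"travel": [25.3,-19.8,0],"claw": 1}
    - {"travel": [25.3,-19.8,0],"claw": 1}
  force: 30

```text
$.commands[0]: bad value
```

step_arm:
  commands:
    - {"travel": [25.3,-19.8,0],"claw": 1}
    - {"travel": [25.3,-19.8,0],"claw": 1}
    - {"travel": [25.3,-19.8,0],"claw": 1}
    - {"travel": [25.3,-19.8,0],"claw": 1}
    - {"travel": [25.3,-19.8,0],"claw": 1}
    - {"travel": [25.3,-19.8,0],"claw": 1}
    - {"travel": [25.3,-19.8,0],"claw": 1}
    - {"travel": [25.3,-19.8,0],"claw": 1}
    - {"travel": [25.3,-19.8,0],"claw": 1}
    - {"travel": [25.3,-19.8,0],"claw": 1}

```text
$.commands[0]: bad value
```

step_arm:
  commands:
    - {"angular": [0,0,-7]}
    - {"angular": [0,0,-7]}
    - {"angular": [0,0,-7]}
    - {"angular": [0,0,-7]}
    - {"angular": [0,0,-7]}
    - {"angular": [0,0,-7]}
    - {"angular": [0,0,-7]}
    - {"angular": [0,0,-7]}
    - {"angular": [0,0,-7]}
    - {"angular": [0,0,-7]}

```text
$.commands[0]: bad value
```

step_arm:
  commands:
    - {"angular": [0,0,-7]}
    - {"angular": [0,0,-7]}
    - {"angular": [0,0,-7]}
    - {"angular": [0,0,-7]}
    - {"angular": [0,0,-7]}
    - {"angular": [0,0,-7]}
    - {"angular": [0,0,-7]}
    - {"angular": [0,0,-7]}
    - {"angular": [0,0,-7]}
    - {"angular": [0,0,-7]}

```text
$.commands[0]: bad value
```

step_arm:
  commands:
    - {"angular": [0,0,-7]}
    - {"angular": [0,0,-7]}
    - {"angular": [0,0,-7]}
    - {"angular": [0,0,-7]}
    - {"angular": [0,0,0]}

```text
$.commands[0]: bad value
```

Run:
```python
from h import *
s=get_state();R=s['tcp_rot'];p=s['eef_pos'];print(s['t'],p,R.round(4).tolist(),s['qpos'].round(3) if hasattr(s['qpos'],'round') else s['qpos'],s['grip_width'])
print('yaw',np.degrees(np.arctan2(R[1,0],R[0,0])), 'shift mm',R.T@(np.array([.5487,-.0912,.15])-p)*1e3)
print('tabmid',ray('top',(375,261.5),.109))
```

```text
0.1 [ 0.16046324 -0.60349884  0.2413072 ] [[0.9665, 0.2568, -0.0002], [0.2568, -0.9665, 0.0017], [0.0002, -0.0017, -1.0]] [-1.437  0.221  1.528  0.     1.395 -0.126] 0.08520063573409642
yaw 14.88311049159494 shift mm [ 506.77275901 -395.2346427    92.11860972]
tabmid [ 0.54919371 -0.09091     0.109     ]
```

All three keys are needed in every row.

step_arm:
  commands:
    - {"travel": [25.3,-19.8,0],"angular": [0,0,0],"claw": 1}
    - {"travel": [25.3,-19.8,0],"angular": [0,0,0],"claw": 1}
    - {"travel": [25.3,-19.8,0],"angular": [0,0,0],"claw": 1}
    - {"travel": [25.3,-19.8,0],"angular": [0,0,0],"claw": 1}
    - {"travel": [25.3,-19.8,0],"angular": [0,0,0],"claw": 1}
    - {"travel": [25.3,-19.8,0],"angular": [0,0,0],"claw": 1}
    - {"travel": [25.3,-19.8,0],"angular": [0,0,0],"claw": 1}
    - {"travel": [25.3,-19.8,0],"angular": [0,0,0],"claw": 1}
    - {"travel": [25.3,-19.8,0],"angular": [0,0,0],"claw": 1}
    - {"travel": [25.3,-19.8,0],"angular": [0,0,0],"claw": 1}
  force: 30

```text
t: 0.93
eef_pos: [0.3547, -0.3461, 0.242]
tcp_rot: [[0.966, 0.257, -0.0], [0.257, -0.966, 0.0], [-0.0, -0.001, -1.0]]
force: [0.3, -0.3, 0.4]
grip_width: 0.0854
grip_force: 0.0
```

step_arm:
  commands:
    - {"travel": [25.3,-19.8,0],"angular": [0,0,0],"claw": 1}
    - {"travel": [25.3,-19.8,0],"angular": [0,0,0],"claw": 1}
    - {"travel": [25.3,-19.8,0],"angular": [0,0,0],"claw": 1}
    - {"travel": [25.3,-19.8,0],"angular": [0,0,0],"claw": 1}
    - {"travel": [25.3,-19.8,0],"angular": [0,0,0],"claw": 1}
    - {"travel": [25.3,-19.8,0],"angular": [0,0,0],"claw": 1}
    - {"travel": [25.3,-19.8,0],"angular": [0,0,0],"claw": 1}
    - {"travel": [25.3,-19.8,0],"angular": [0,0,0],"claw": 1}
    - {"travel": [25.3,-19.8,0],"angular": [0,0,0],"claw": 1}
    - {"travel": [25.3,-19.8,0],"angular": [0,0,0],"claw": 1}

```text
t: 1.77
eef_pos: [0.5483, -0.0897, 0.2419]
tcp_rot: [[0.966, 0.257, -0.001], [0.257, -0.966, 0.0], [-0.001, -0.0, -1.0]]
force: [0.3, -0.3, 0.3]
grip_width: 0.0853
grip_force: 0.0
```

step_arm:
  commands:
    - {"travel": [0,0,0],"angular": [0,0,-7],"claw": 1}
    - {"travel": [0,0,0],"angular": [0,0,-7],"claw": 1}
    - {"travel": [0,0,0],"angular": [0,0,-7],"claw": 1}
    - {"travel": [0,0,0],"angular": [0,0,-7],"claw": 1}
    - {"travel": [0,0,0],"angular": [0,0,-7],"claw": 1}
    - {"travel": [0,0,0],"angular": [0,0,-7],"claw": 1}
    - {"travel": [0,0,0],"angular": [0,0,-7],"claw": 1}
    - {"travel": [0,0,0],"angular": [0,0,-7],"claw": 1}
    - {"travel": [0,0,0],"angular": [0,0,-7],"claw": 1}
    - {"travel": [0,0,0],"angular": [0,0,-7],"claw": 1}

```text
t: 2.6
eef_pos: [0.5475, -0.0912, 0.2417]
tcp_rot: [[0.083, 0.997, -0.001], [0.997, -0.083, 0.0], [0.0, -0.001, -1.0]]
force: [0.7, 0.1, -0.4]
grip_width: 0.0851
grip_force: 0.0
```

step_arm:
  commands:
    - {"travel": [0,0,0],"angular": [0,0,-7],"claw": 1}
    - {"travel": [0,0,0],"angular": [0,0,-7],"claw": 1}
    - {"travel": [0,0,0],"angular": [0,0,-7],"claw": 1}
    - {"travel": [0,0,0],"angular": [0,0,-7],"claw": 1}
    - {"travel": [0,0,0],"angular": [0,0,-7],"claw": 1}
    - {"travel": [0,0,0],"angular": [0,0,-7],"claw": 1}
    - {"travel": [0,0,0],"angular": [0,0,-7],"claw": 1}
    - {"travel": [0,0,0],"angular": [0,0,-7],"claw": 1}
    - {"travel": [0,0,0],"angular": [0,0,-7],"claw": 1}
    - {"travel": [0,0,0],"angular": [0,0,-7],"claw": 1}

```text
t: 3.43
eef_pos: [0.5475, -0.0912, 0.2418]
tcp_rot: [[-0.908, 0.419, -0.001], [0.419, 0.908, 0.0], [0.001, -0.0, -1.0]]
force: [0.1, -0.3, -0.4]
grip_width: 0.0855
grip_force: 0.0
```

step_arm:
  commands:
    - {"travel": [0,0,0],"angular": [0,0,-7],"claw": 1}
    - {"travel": [0,0,0],"angular": [0,0,-7],"claw": 1}
    - {"travel": [0,0,0],"angular": [0,0,-7],"claw": 1}
    - {"travel": [0,0,0],"angular": [0,0,-7],"claw": 1}
    - {"travel": [0,0,0],"angular": [0,0,0],"claw": 1}
    - {"travel": [0,0,0],"angular": [0,0,0],"claw": 1}

```text
t: 3.93
eef_pos: [0.5476, -0.0912, 0.2419]
tcp_rot: [[-0.999, -0.047, -0.001], [-0.047, 0.999, 0.0], [0.001, 0.0, -1.0]]
force: [0.3, -0.1, 0.1]
grip_width: 0.0856
grip_force: 0.0
```

Run:
```python
from h import *
s=get_state();R=s['tcp_rot'];p=s['eef_pos'];print(s['t'],p,s['qpos'])
print('yaw',np.degrees(np.arctan2(R[1,0],R[0,0]))-180,'tilt',R[:,2])
print('shift mm',R.T@(np.array([.5488,-.0912,.15])-p)*1e3)
```

```text
3.9333 [ 0.54759897 -0.09124786  0.24190449] [-3.07186794e-01  5.48334730e-02  1.71047756e+00  1.79808320e-05
  1.37703987e+00 -1.92469074e+00]
yaw -357.3240438220845 tilt [-7.17418490e-04  2.46096440e-04 -9.99999712e-01]
shift mm [-1.26675633e+00 -3.39385326e-02  9.19036131e+01]
```

step_arm:
  commands:
    - {"travel": [-1.3,0,20],"angular": [0,0,-3.4],"claw": 1}
    - {"travel": [0,0,25],"angular": [0,0,0],"claw": 1}
    - {"travel": [0,0,25],"angular": [0,0,0],"claw": 1}
    - {"travel": [0,0,20],"angular": [0,0,0],"claw": 1}
    - {"travel": [0,0,20],"angular": [0,0,0],"claw": 1}
    - {"travel": [0,0,0],"angular": [0,0,0],"claw": 1}

```text
t: 4.43
eef_pos: [0.5459, -0.0903, 0.1275]
tcp_rot: [[-0.994, -0.106, -0.008], [-0.106, 0.994, 0.002], [0.007, 0.003, -1.0]]
force: [-0.3, 0.6, 0.3]
grip_width: 0.0855
grip_force: 0.0
```

Run:
```python
from h import *
t=grab_frame('top')[:,:,::-1];s=grab_frame('scene')[:,:,::-1]
cv2.imwrite('pics/c2.png',np.hstack([cv2.resize(t[190:310,310:440],(390,360)),cv2.resize(s[140:300,310:470],(360,360))]))
```

```text
(no output)
```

View pics/c2.png

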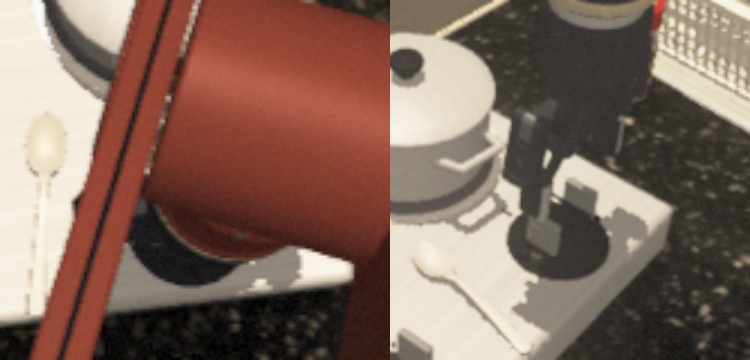

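The scene view shows the gripper over the right knob, with a finger outside each tab. I'll check the clearance to the casserole ear and go down.

step_arm:
  commands:
    - {"travel": [0,0,14],"angular": [0,0,0],"claw": 1}
    - {"travel": [0,0,14],"angular": [0,0,0],"claw": 1}
    - {"travel": [0,0,10],"angular": [0,0,0],"claw": 1}
    - {"travel": [0,0,0],"angular": [0,0,0],"claw": 1}
    - {"travel": [0,0,0],"angular": [0,0,0],"claw": 1}

```text
t: 4.95
eef_pos: [0.5494, -0.0913, 0.0949]
tcp_rot: [[-0.994, -0.109, 0.0], [-0.109, 0.994, -0.0], [-0.0, -0.0, -1.0]]
force: [0.3, 0.5, 0.0]
grip_width: 0.0856
grip_force: 0.0
```

Run:
```python
from h import *
for z in(.1,.13):print('ear',ray('top',(362,232),z))
s=get_state();R=s['tcp_rot'];p=s['eef_pos'];print(s['t'],p)
print('yaw',np.degrees(np.arctan2(R[1,0],R[0,0])),'tilt',R[:,2])
print('shift mm',R.T@(np.array([.5488,-.0912,.094])-p)*1e3)
```

```text
ear [ 0.60505581 -0.06937806  0.1       ]
ear [ 0.59997665 -0.06739089  0.13      ]
4.95 [ 0.54936557 -0.09131346  0.094902  ]
yaw -173.74869052630564 tilt [ 1.64910982e-04 -4.50703042e-05 -9.99999985e-01]
shift mm [0.54999284 0.17442172 0.90189852]
```

Good. Now squeeze. The ear lies about 55 mm from the knob axis on the final closing line, so I'll release only partway.

step_arm:
  commands:
    - {"travel": [0,0,1],"angular": [0,0,0],"claw": 0}
    - {"travel": [0,0,0],"angular": [0,0,0],"claw": 0}
    - {"travel": [0,0,0],"angular": [0,0,0],"claw": 0}
    - {"travel": [0,0,0],"angular": [0,0,0],"claw": 0}
    - {"travel": [0,0,0],"angular": [0,0,0],"claw": 0}
    - {"travel": [0,0,0],"angular": [0,0,0],"claw": 0}
    - {"travel": [0,0,0],"angular": [0,0,0],"claw": 0}
    - {"travel": [0,0,0],"angular": [0,0,0],"claw": 0}
  force: 30

```text
t: 5.62
eef_pos: [0.5501, -0.0906, 0.0955]
tcp_rot: [[-0.994, -0.109, 0.002], [-0.109, 0.994, 0.001], [-0.002, 0.001, -1.0]]
force: [-3.2, 4.3, 11.0]
grip_width: 0.0321
grip_force: 30.1
```

step_arm:
  commands:
    - {"travel": [0,0,-1],"angular": [0,0,3],"claw": 0}
    - {"travel": [0,0,0],"angular": [0,0,4],"claw": 0}
    - {"travel": [0,0,0],"angular": [0,0,4],"claw": 0}
    - {"travel": [0,0,0],"angular": [0,0,4],"claw": 0}
    - {"travel": [0,0,0],"angular": [0,0,0],"claw": 0}
    - {"travel": [0,0,0],"angular": [0,0,0],"claw": 0}

```text
t: 6.12
eef_pos: [0.55, -0.0906, 0.0956]
tcp_rot: [[-0.988, 0.152, 0.002], [0.152, 0.988, 0.001], [-0.002, 0.001, -1.0]]
force: [-1.0, 4.3, 6.5]
grip_width: 0.0319
grip_force: 31.5
```

Run:
```python
from h import *
s=get_state();R=s['tcp_rot'];print(s['t'],np.degrees(np.arctan2(R[1,0],R[0,0])),s['force'],s['moment'],s['grip_width'])
```

```text
6.1167 171.26298599571004 [-0.96354815  4.27900873  6.47295551] [ 0.60377828  0.09872038 -0.1043517 ] 0.03192260704665442
```

The knob turns freely (about 0.1 N m), so I'll continue.

step_arm:
  commands:
    - {"travel": [0,0,0],"angular": [0,0,5],"claw": 0}
    - {"travel": [0,0,0],"angular": [0,0,5],"claw": 0}
    - {"travel": [0,0,0],"angular": [0,0,5],"claw": 0}
    - {"travel": [0,0,0],"angular": [0,0,5],"claw": 0}
    - {"travel": [0,0,0],"angular": [0,0,5],"claw": 0}
    - {"travel": [0,0,0],"angular": [0,0,5],"claw": 0}
    - {"travel": [0,0,0],"angular": [0,0,5],"claw": 0}
    - {"travel": [0,0,0],"angular": [0,0,5],"claw": 0}
    - {"travel": [0,0,0],"angular": [0,0,5],"claw": 0}
    - {"travel": [0,0,0],"angular": [0,0,5],"claw": 0}

```text
t: 6.95
eef_pos: [0.5499, -0.0908, 0.0956]
tcp_rot: [[-0.516, 0.857, 0.002], [0.857, 0.516, 0.001], [-0.0, 0.002, -1.0]]
force: [-1.4, 2.5, 4.9]
grip_width: 0.0316
grip_force: 31.5
```

step_arm:
  commands:
    - {"travel": [0,0,0],"angular": [0,0,4],"claw": 0}
    - {"travel": [0,0,0],"angular": [0,0,4],"claw": 0}
    - {"travel": [0,0,0],"angular": [0,0,2],"claw": 0}
    - {"travel": [0,0,0],"angular": [0,0,2],"claw": 0}
    - {"travel": [0,0,0],"angular": [0,0,0],"claw": 0}
    - {"travel": [0,0,0],"angular": [0,0,0],"claw": 0}

```text
t: 7.45
eef_pos: [0.5499, -0.0907, 0.0956]
tcp_rot: [[-0.332, 0.943, 0.001], [0.943, 0.332, 0.0], [-0.0, 0.001, -1.0]]
force: [-0.9, 3.2, 6.2]
grip_width: 0.0318
grip_force: 31.9
```

Run:
```python
from h import *
s=get_state();R=s['tcp_rot'];print(s['t'],np.degrees(np.arctan2(R[1,0],R[0,0])),s['force'],s['moment'],s['grip_width'])
```

```text
7.45 109.36031308046168 [-0.945414    3.23843191  6.18160216] [0.52822762 0.28970808 0.5915565 ] 0.03180394038046768
```

It's at the stop (moment up to 0.6 N m). One small extra push, then release partway and lift.

step_arm:
  commands:
    - {"travel": [0,0,0],"angular": [0,0,2],"claw": 0}
    - {"travel": [0,0,0],"angular": [0,0,0],"claw": 0}
    - {"travel": [0,0,0],"angular": [0,0,0],"claw": 0}

```text
t: 7.7
eef_pos: [0.5498, -0.0907, 0.0957]
tcp_rot: [[-0.299, 0.954, 0.001], [0.954, 0.299, -0.0], [-0.0, 0.001, -1.0]]
force: [-0.9, 3.8, 5.3]
grip_width: 0.0319
grip_force: 34.8
```

step_arm:
  commands:
    - {"travel": [0,0,0],"angular": [0,0,0],"claw": 0.76}
    - {"travel": [0,0,0],"angular": [0,0,0],"claw": 0.76}
    - {"travel": [0,0,0],"angular": [0,0,0],"claw": 0.76}
    - {"travel": [0,0,0],"angular": [0,0,0],"claw": 0.76}
    - {"travel": [0,0,0],"angular": [0,0,0],"claw": 0.76}
    - {"travel": [0,0,0],"angular": [0,0,0],"claw": 0.76}

```text
t: 8.2
eef_pos: [0.5492, -0.0915, 0.0945]
tcp_rot: [[-0.297, 0.955, 0.0], [0.955, 0.297, -0.0], [-0.0, 0.0, -1.0]]
force: [-0.5, 0.9, 0.4]
grip_width: 0.065
grip_force: 0.0
```

Run:
```python
from h import *
s=get_state();R=s['tcp_rot'];print(s['t'],np.degrees(np.arctan2(R[1,0],R[0,0])),s['eef_pos'],s['force'],s['moment'],s['grip_width'],s['grip_force'])
```

```text
8.2 107.2636713613098 [ 0.54923835 -0.0914984   0.09445883] [-0.49347247  0.9475655   0.41284797] [-0.01187906  0.00924968 -0.01864599] 0.06503174888242073 0.0
```

step_arm:
  commands:
    - {"travel": [0,0,-10],"angular": [0,0,0],"claw": 0.76}
    - {"travel": [0,0,-15],"angular": [0,0,0],"claw": 0.76}
    - {"travel": [0,0,-25],"angular": [0,0,0],"claw": 0.76}
    - {"travel": [0,0,-30],"angular": [0,0,0],"claw": 0.76}
    - {"travel": [0,0,-30],"angular": [0,0,0],"claw": 0.76}
    - {"travel": [0,0,-30],"angular": [0,0,0],"claw": 0.76}
    - {"travel": [0,0,0],"angular": [0,0,0],"claw": 0.76}

```text
t: 8.78
eef_pos: [0.5527, -0.0924, 0.2429]
tcp_rot: [[-0.297, 0.955, 0.012], [0.955, 0.297, -0.004], [-0.007, 0.01, -1.0]]
force: [1.3, -0.1, 2.1]
grip_width: 0.065
grip_force: 0.0
```

step_arm:
  commands:
    - {"travel": [-24,-34,0],"angular": [0,0,0],"claw": 0.76}
    - {"travel": [-24,-34,0],"angular": [0,0,0],"claw": 0.76}
    - {"travel": [-24,-34,0],"angular": [0,0,0],"claw": 0.76}
    - {"travel": [-24,-34,0],"angular": [0,0,0],"claw": 0.76}
    - {"travel": [-24,-34,0],"angular": [0,0,0],"claw": 0.76}
    - {"travel": [-24,-34,0],"angular": [0,0,0],"claw": 0.76}
    - {"travel": [-24,-34,0],"angular": [0,0,0],"claw": 0.76}
    - {"travel": [-24,-34,0],"angular": [0,0,0],"claw": 0.76}
    - {"travel": [-24,-34,0],"angular": [0,0,0],"claw": 0.76}
    - {"travel": [0,0,0],"angular": [0,0,0],"claw": 0.76}

```text
t: 9.62
eef_pos: [0.3167, -0.3937, 0.2353]
tcp_rot: [[-0.291, 0.957, -0.001], [0.957, 0.291, -0.004], [-0.003, -0.002, -1.0]]
force: [0.7, -0.3, -0.4]
grip_width: 0.0649
grip_force: 0.0
```

Run:
```python
from h import *
t=grab_frame('top')[:,:,::-1]
cv2.imwrite('pics/c3.png',np.hstack([cv2.resize(t[110:310,200:440],None,fx=1.8,fy=1.8),cv2.resize(t[220:310,320:410],(360,360))]))
```

```text
(no output)
```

View pics/c3.png

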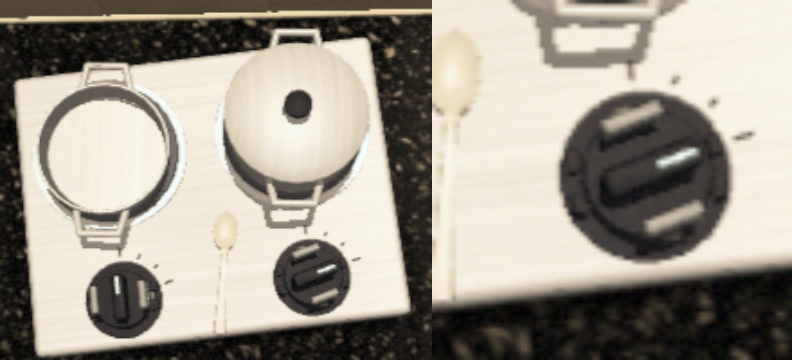

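The top view shows the right knob's white line (crop 675,160) pointing at the last mark, about 75° clockwise. Its tabs are released, the left knob is still off and the casserole hasn't moved.

```bash
python3 -c "
from plant import *
print(job_done())"
```

```text
the job is handed in; nothing more can be done
None
```

The right plate, under the lidded casserole, is switched on: I squeezed its knob's tabs, turned it clockwise to the stop and let go, the left knob is still off and the casserole hasn't moved, and the job was handed in at about 9.7 s.

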